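Clear the jammed bung tube

TASK

A cork bung is stuck at the bottom of the clear tube on the stand. Tip the tube as far as it goes so that its foot swings out over the wooden bin, push the long rod down inside until it is fully home and the bung has dropped into the bin, then put the rod back upright in a well of its block, leaving the tube tipped. Do not disturb the short rod or anything else on the table.

Things in the scene. Friction and masses are not known exactly. Their poses are not given: they have to be found in the camera images.
- stand: tube stand, fixed: plywood board 150 (its x) x 290 (its y) x 10 mm with two cheeks carrying the tube on a pivot along its x, 168 mm above the table, over the board's middle; origin under the board's centre, z up. Cheeks: 36 mm wide along y, at x = 28 to 41 mm either side, top 186 mm above the table. A post ends 4 mm under the foot of the upright tube and blocks it
- tube (a joint): tilt of the tube about the stand's x through the pivot: 0 upright (start), stops at -0.524 and +0.524 rad (30 degrees either way). Positive: the mouth leans to the stand's -y and the foot swings to its +y. Stiff: about 0.16 N m, it stays where it is left
- tube_foot (a point): centre of the open lower end of the tube, 90 mm below the pivot; z along the tube, upwards. Just above it two sprung rubber lips narrow the bore to 25 mm (they spread when pushed) and hold the bung; pushing it through takes about 6 to 14 N
- bung: cork bung, cylinder 30 mm across, 65 mm long, wedged in the foot of the tube (its lower end about 7 mm inside, its top about 52 mm below the mouth); origin at the centre of its lower end face, z along it
- bin: open wooden bin, fixed, standing on the board on one side of the tube or the other (stand's y = +79 or -79 mm): 120 (x) x 116 (y) x 40 mm high, walls 4 mm; origin under its centre, axes as the stand's. Its floor is 14 mm, its rim 50 mm above the table
- glasses_case: black spectacle case, 55 x 130 x 34 mm, lying on the board on the other side of the tube; not to be moved
- rod_block: dark wooden block, fixed, 80 (its x) x 190 (its y) x 75 mm high with two wells at y = +52 and -52 mm, 25 mm wide, 65 mm deep (floor 10 mm above the table), mouths chamfered 4 mm; origin under its centre
- long_rod: ram rod standing upright in one of the wells: aluminium shaft 18 mm thick, 130 mm long, then a wooden collar 44 mm across and 6 mm thick, then a round wooden handle 26 mm thick and 50 mm long; origin at the centre of the shaft's end (its foot), z from there to the handle. Fully home, its collar sits on the tube's mouth, its end 5 mm out of the foot. About 120 g
- short_rod: a shorter rod of the same make in the other well, shaft only 80 mm long; its collar and handle are 50 mm lower than the long rod's. Not needed, stays where it is
- spray_can: spray can, 44 mm across and 137 mm tall, between the rod block and the stand. Behind it hangs the head of a stereo viewer (x over 0.59 m, y -0.18 to 0.08, from 80 mm to 0.4 m up): keep the arm clear of it; bystander, origin under its centre
- jar: white plastic jar with a screw lid, 68 mm across and 120 mm tall; bystander, origin under its centre
- amber_bottle: amber glass bottle, 43 mm across and 113 mm tall; bystander, origin under its centre
- paper_weight: cloth-covered paper weight, 48 x 76 x 35 mm; bystander, origin under its centre
- tube_mouth (a point): centre of the open upper end of the tube, 35 mm above the pivot along the tube (203 mm above the table when upright); z along the tube, upwards. Tube: clear plastic, 125 mm long, 40 mm outside, bore 34 mm, with thin aluminium rings round its mouth, pivot and foot

How it is judged:
On the way, in this order (a step that is already met when the one before it is completed fails the run):
1. the tube is tipped with its foot over the bin (horizontal distance between tube_foot and bin below 0.045 m and (value of joint tube above 0.42 rad or value of joint tube below -0.42 rad)), for 0.2 s.
2. the long rod has been pushed down inside the tipped tube until its end is within 6 mm of the tube's foot or beyond (horizontal distance between tube_foot and bin below 0.045 m and z of long_rod in the frame of tube_foot between -0.03 and 0.006 m and distance between long_rod and tube_foot below 0.035 m).
At the end, for the whole second after the job is handed in: the bung is at rest in the bin, out of the tube; the long rod stands upright (within 0.12 rad) in a well of the block, its foot no more than 20 mm above the table; the tube is still tipped by at least 0.35 rad, its foot within 50 mm of the bin's centre seen from above (x of bung in the frame of bin between -0.06 and 0.06 m and y of bung in the frame of bin between -0.058 and 0.058 m and z of bung in the frame of bin between 0 and 0.055 m and linear speed of each of bung, long_rod below 0.03 m/s and horizontal distance between tube_foot and bin below 0.05 m and (value of joint tube above 0.35 rad or value of joint tube below -0.35 rad) and horizontal distance between long_rod and rod_block between 0.042 and 0.062 m and z of long_rod in the frame of rod_block below 0.02 m and angle between long_rod's own z axis and vertical below 0.12 rad); the robot touches nothing.
It fails at once if a bystander (can, jar, bottle, paper weight or spectacle case) is moved by more than 30 mm (distance of any of spray_can, jar, amber_bottle, paper_weight, glasses_case from where it was at the start of the episode above 0.03 m).
It fails at once if the short rod is moved by more than 30 mm (distance of short_rod from where it was at the start of the episode above 0.03 m).
It also fails if it takes over 64 s, if anything falls off the work surface, if the arm or the gripper's body presses on something with over 40 N, if the wrist force passes 120 N, or if a joint passes its speed limit or range.

ROBOT

A 6-joint arm with a two-finger parallel gripper is mounted at the origin on a cart in front of the work surface, level with it; the furniture and walls round the work are solid. World frame = base frame: x ahead of the robot, y to its left, z up, the work surface at z = 0. Lengths are in m, angles in rad, forces in N, time in s.
With the tool pointing down it reaches from about 0.325 to 0.9 m from the base axis. Payload 6.1 kg.
Tool frame: the origin (TCP) lies on the mounting face of the last link; the fingertips stand 182 mm ahead of it and the grasp point (between the pads) lies 164 mm ahead of it; z points along the fingers, y is the line along which they close (so a half turn about z gives the same grasp; the last joint's range is limited). The gripper opens to 87 mm and grips with 3 to 60 N. Pads are 19 mm wide; open, the fingers measure 117 mm over their backs; the gripper's body (75 mm by 190 mm) begins 51 mm behind the grasp point.
Start: joints at [-1.424, 0.22, 1.526, -0, 1.395, -0.126], TCP at [0.168, -0.602, 0.405] pointing down, gripper open.
Joint ranges: [-2.98, 2.98], [-0.91, 2.08], [0.09, 2.57], [-1.24, 4.39], [0.2, 2.65], [-2.68, 2.68]. Speed limits (rad/s): [2.57, 2.57, 3.01, 3.14, 3.14, 3.14].

INTERFACE

Orientations are given as a unit quaternion [w, x, y, z].
In Python, from plant import manip gives the robot as it stands.
- The arm moves only by the tool drive_tool, never from a script. Its argument "increments" is a list of rows, each a list of 5 numbers: the shift along the world's x, y, z normalised to -1 to 1, where 1 is 15 cm, then the turn about the world's z normalised to -1 to 1, where 1 is 180 degrees, then the opening, from -1 (shut) to 1 (fully open). A call has 1 to 12 rows; each row is the pose to reach, as a shift and turn from the pose commanded when the call began, turning the shorter way round; what a row does not reach only later rows make up. A row lasts 1/10 s, in which the tool goes at most 50 mm and 8.59 degrees, less where a joint would pass 70% of its speed; a pose out of reach is approached as far as the arm can. A call with a number of a shift or a turn outside -1 to 1 is refused whole. A call with a gripper value outside its range is refused whole. The fingers move at their own pace and stop on an object; the grip force is fixed at half the most. Time passes only in rows, so rows that repeat a pose let the fingers close. It gives the time, the measured TCP pose, the force, the opening and the grip force at its end, in the units of the state.
- manip.get_obs(): the state, without advancing time (a new reading comes with each control period).
- manip.get_image(name): name is "side" or "top"; returns the picture (400x640x3 uint8, red, green, blue); there is no depth.
- manip.get_calibration(name): a dict with "camera_matrix" (3x3 intrinsics, pixels), "k1" (the pictures are not rectified: a ray, as slopes to the right and down, at radius r is drawn at 1 + k1 r^2 times it, then the intrinsics apply), "pose" (4x4, takes a point from camera to world coordinates). Camera axes: x right, y up, looking along -z (the intrinsics and any distortion apply to the point x, -y, -z); pixel columns grow to the right and rows downward; lengths in m; the calibration is good to about 2 mm. A picture is of the moment at which its call begins. get_calibration takes no time and is no camera call.
- manip.close_job(): hands the job in; it is judged then, once.
Trained networks look in the newest picture that a camera, given by its name, has taken for a name from the list of things; names that differ only in an ending like _2 or _b are one class to them, and where a whole thing is asked for, a point or a joint stands for the part that bears it (a point fixed in the world has none). Each returns a list of dicts, best first, with "p" (0 to 1); they miss things now and then, are a little off and sometimes report something else, mostly with a low value. They report only what shows in the picture. A call takes as long as a camera call.
- manip.look_for(camera, label): "box" ([left, top, width, height] in pixels, round what is visible of it).
- manip.trace(camera, label): "region" (400x640 bool, what is visible of it) and "box" ([left, top, width, height] in pixels, round what is visible of it).
The state is a dict: "time": time; "q": joint angles; "joint_vel": joint speeds; "joint_efforts": joint torques, N m; "eef_pos": TCP position; "tool_rot": TCP orientation; "wrist_force": force on the tool from outside, world axes, zero at the start; "wrist_torque": the same for the moment, N m; "width": finger opening in m; "gripper_force": force on a finger pad.
Only numpy, scipy, OpenCV 4.12 (cv2) and the standard library are available. Lean on these libraries where they do the work, as an engineer would, in place of code of your own. Each camera call takes 0.05 s, during which the arm holds its last target. There are 200 camera calls.

## Working session

There is one attempt and no reset: what is moved stays moved. The work goes in short steps, Python scripts to look and compute and a tool call to move; the robot and the scene stay as the last step left them, time stands still between calls to the robot, and variables do not carry over. Pictures are saved under pics/ and viewed, at most 10 in all, crops included, and the job is handed in when it is done.

Besides the shell and the picture viewer there is one more tool, called after "Emit:" as name([rows], argument=value, ...), one row to a line, values as JSON. drive_tool: Moves the arm, as the interface text tells. Its arguments: {"type":"object","properties":{"increments":{"type":"array"}},"required":["increments"]}

```bash
ls; mkdir -p pics
cat > h.py <<'E'
import numpy as np, cv2
from plant import manip
def cal(n):
    c=manip.get_calibration(n); return np.array(c["camera_matrix"]),c["k1"],np.array(c["pose"])
def proj(n,P):
    K,k,T=cal(n); p=(np.atleast_2d(P)-T[:3,3])@T[:3,:3]
    x=p[:,0]/-p[:,2]; y=-p[:,1]/-p[:,2]; s=1+k*(x*x+y*y)
    return np.c_[K[0,0]*x*s+K[0,2],K[1,1]*y*s+K[1,2]]
def ray(n,uv):
    K,k,T=cal(n); d=cv2.undistortPoints(np.array([[uv]],float),K,np.array([k,0,0,0.]))[0,0]
    v=T[:3,:3]@np.array([d[0],-d[1],-1]); return T[:3,3],v/np.linalg.norm(v)
def atz(n,uv,z):
    o,v=ray(n,uv); return o+v*(z-o[2])/v[2]
def tri(uv1,uv2,a="side",b="top"):
    o1,v1=ray(a,uv1);o2,v2=ray(b,uv2)
    A=np.c_[v1,-v2]; s=np.linalg.lstsq(A,o2-o1,rcond=None)[0]
    p,q=o1+s[0]*v1,o2+s[1]*v2; return (p+q)/2,np.linalg.norm(p-q)
def save(n,f):
    im=manip.get_image(n); cv2.imwrite("pics/"+f,im[:,:,::-1]); return im
E
python3 - <<'E'
from h import *
np.set_printoptions(precision=3,suppress=True)
for n in("side","top"):
    save(n,n+"0.png"); K,k,T=cal(n); print(n,K[0,0],K[0,2],K[1,2],k,T)
    for l in["stand","tube","bung","bin","glasses_case","rod_block","long_rod","short_rod","spray_can","jar","amber_bottle","paper_weight"]:
        print(l,[(np.round(d["box"]).tolist(),round(d["p"],2)) for d in manip.look_for(n,l)][:2])
print(manip.get_obs())
E
```

```text
pics
side 401.4699055246096 313.37595040118083 203.28312179512696 -0.06412575741625146 [[-1.    -0.002 -0.019  0.473]
 [-0.013 -0.643  0.766  1.069]
 [-0.014  0.766  0.643  0.982]
 [ 0.     0.     0.     1.   ]]
stand [([300.0, 131.0, 44.0, 72.0], 0.67), ([328.0, 220.0, 5.0, 24.0], 0.35)]
tube [([314.0, 131.0, 13.0, 32.0], 0.74)]
bung []
bin [([307.0, 152.0, 31.0, 23.0], 0.61), ([302.0, 130.0, 42.0, 72.0], 0.47)]
glasses_case [([304.0, 171.0, 22.0, 20.0], 0.6)]
rod_block [([316.0, 228.0, 45.0, 64.0], 0.84)]
long_rod [([336.0, 230.0, 15.0, 35.0], 0.58), ([316.0, 132.0, 11.0, 32.0], 0.29)]
short_rod [([305.0, 151.0, 33.0, 22.0], 0.68), ([324.0, 220.0, 11.0, 23.0], 0.64)]
spray_can [([288.0, 198.0, 12.0, 32.0], 0.71), ([312.0, 134.0, 16.0, 32.0], 0.64)]
jar [([266.0, 275.0, 33.0, 47.0], 0.62)]
amber_bottle [([338.0, 302.0, 18.0, 28.0], 0.84)]
paper_weight [([303.0, 173.0, 22.0, 20.0], 0.55), ([306.0, 352.0, 19.0, 10.0], 0.52)]
top 399.00396898274107 313.49193214497495 197.77448768852616 -0.003571239818999042 [[-0.023  0.98  -0.197  0.235]
 [-1.    -0.022  0.004  0.092]
 [-0.     0.197  
[... 325 characters left out ...]
ort_rod [([284.0, 214.0, 12.0, 9.0], 0.67)]
spray_can [([321.0, 177.0, 9.0, 17.0], 0.62)]
jar [([224.0, 168.0, 25.0, 26.0], 0.57)]
amber_bottle [([209.0, 227.0, 15.0, 15.0], 0.49)]
paper_weight [([195.0, 208.0, 3.0, 4.0], 0.49)]
{'time': 1.3, 'q': array([-1.424,  0.22 ,  1.527, -0.   ,  1.395, -0.126]), 'joint_vel': array([-0.002, -0.001,  0.002,  0.001, -0.   ,  0.002]), 'joint_efforts': array([  0.001, -49.456, -38.77 ,   0.07 ,   0.047,  -0.   ]), 'eef_pos': array([ 0.168, -0.602,  0.405]), 'tool_rot': array([-0.   ,  0.991,  0.136, -0.   ]), 'wrist_force': array([ 0.726,  0.333, -1.191]), 'wrist_torque': array([ 0.019, -0.06 , -0.   ]), 'gripper_force': 0.0, 'width': 0.08717575574103631}
```

Run:
```python
import cv2
t=cv2.imread("pics/top0.png")[165:255,195:455]; cv2.imwrite("pics/tc.png",cv2.resize(t,None,fx=3,fy=3,interpolation=cv2.INTER_CUBIC))
s=cv2.imread("pics/side0.png")
a=s[120:240,260:380]; b=s[215:335,260:380]
cv2.imwrite("pics/sc.png",cv2.resize(cv2.hconcat([a,b]),None,fx=3.33,fy=3.33,interpolation=cv2.INTER_CUBIC))
```

```text
(no output)
```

View pics/tc.png

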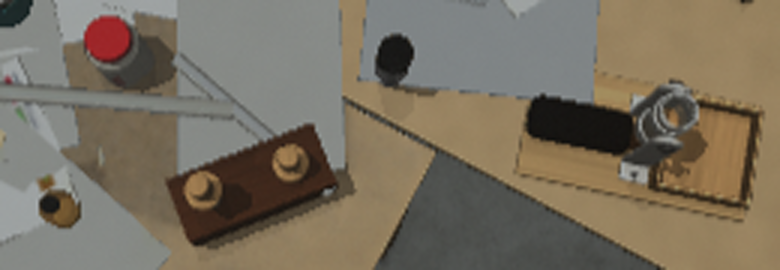

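View pics/sc.png

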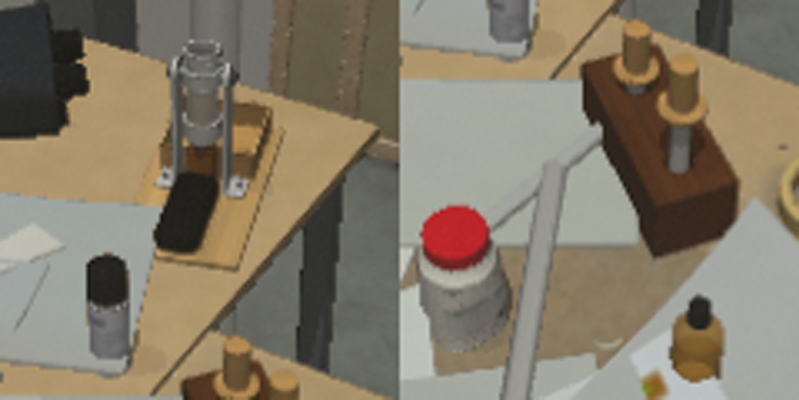

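Run:
```python
from h import *
np.set_printoptions(precision=4,suppress=True)
T=lambda u,v:(u/3+195,v/3+165)
A=lambda u,v:(u/3.333+260,v/3.333+120)
B=lambda u,v:((u-400)/3.333+260,v/3.333+215)
# handle tops, block corners, pillars
print("long top",tri(B(683,61),T(204,178)))
print("short top",tri(B(636,26),T(291,150)))
print("tube mouth",tri(A(203,48),T(675,108)))
print("block top corners side",[atz("side",B(*p),.075) for p in[(583,68),(652,215),(738,182)]])
print("block top corners top",[atz("top",T(*p),.075) for p in[(167,181),(313,124),(337,183),(192,242)]])
print("rod tops at z",atz("top",T(204,178),.196),atz("top",T(291,150),.146),atz("side",B(683,61),.196),atz("side",B(636,26),.146))
print("mouth at .203",atz("top",T(675,108),.203),atz("side",A(203,48),.203))
print("board top",[atz("top",T(*p),.01) for p in[(517,173),(745,218),(765,110),(536,74)]])
print("board side",[atz("side",A(*p),.01) for p in[(237,268),(283,128)]])
print("bar",tri(B(555,165),T(235,106)))
```

```text
long top (array([0.4093, 0.2558, 0.1894]), np.float64(0.007819621884495335))
short top (array([0.4461, 0.1617, 0.1426]), np.float64(0.0070900151151520605))
tube mouth (array([ 0.4747, -0.2662,  0.2033]), np.float64(0.005033163252859984))
block top corners side [array([0.4924, 0.1492, 0.075 ]), array([0.4311, 0.3292, 0.075 ]), array([0.3543, 0.2922, 0.075 ])]
block top corners top [array([0.4261, 0.3137, 0.075 ]), array([0.4915, 0.1376, 0.075 ]), array([0.419, 0.11 , 0.075]), array([0.3525, 0.2834, 0.075 ])]
rod tops at z [0.4122 0.2543 0.196 ] [0.4491 0.161  0.146 ] [0.406  0.2637 0.196 ] [0.4427 0.1665 0.146 ]
mouth at .203 [ 0.4773 -0.2667  0.203 ] [ 0.4723 -0.2654  0.203 ]
board top [array([ 0.4349, -0.1154,  0.01  ]), array([ 0.372 , -0.3967,  0.01  ]), array([ 0.5082, -0.434 ,  0.01  ]), array([ 0.5615, -0.1459,  0.01  ])]
board side [array([ 0.4342, -0.1051,  0.01  ]), array([ 0.3683, -0.3908,  0.01  ])]
bar (array([0.5209, 0.2362, 0.0348]), np.float64(0.005748956322462271))
```

```bash
cat >> h.py <<'E'
def circ(c,r,ax=(0,0,1),n=48):
    ax=np.array(ax,float);ax/=np.linalg.norm(ax);a=np.cross(ax,[1,0,.1]);a/=np.linalg.norm(a);b=np.cross(ax,a)
    t=np.linspace(0,2*np.pi,n);return np.array(c)+r*(np.outer(np.cos(t),a)+np.outer(np.sin(t),b))
def view(jobs,f,w=50,h=37,s=8):
    # jobs: list of (img,cam,center3d,[(pts,color)])
    out=[]
    for im,cam,c,L in jobs:
        u=proj(cam,c)[0]; x0,y0=int(u[0]-w/2),int(u[1]-h/2)
        p=cv2.resize(im[y0:y0+h,x0:x0+w,::-1],None,fx=s,fy=s,interpolation=cv2.INTER_CUBIC)
        for pts,col in L:
            q=((proj(cam,pts)-[x0,y0]+.5)*s).astype(int); cv2.polylines(p,[q.reshape(-1,1,2)],False,col,1)
        cv2.putText(p,f"{x0},{y0}",(3,12),0,.4,(255,255,255),1); out.append(p)
    r=[cv2.hconcat(out[i:i+2]) for i in range(0,len(out),2)]
    cv2.imwrite("pics/"+f,cv2.vconcat(r))
E
python3 - <<'E'
from h import *
im={n:cv2.imread(f"pics/{n}0.png")[:,:,::-1] for n in("side","top")}
M=np.array([.4747,-.2662,0]); R=np.array([.407,.259,0]);S=np.array([.445,.1635,0])
m=np.array([.208,.978,0]);e=np.array([.978,-.208,0]);J=[]
bd=np.array([M+a*75*e/1e3+b*145*m/1e3+[0,0,.01] for a,b in[(1,1),(1,-1),(-1,-1),(-1,1),(1,1)]])
y=.361;bx=np.array([np.cos(y),np.sin(y),0]);by=np.array([-bx[1],bx[0],0]);bc=np.array([.4223,.2112,.075])
bk=np.array([bc+a*.04*bx+b*.095*by for a,b in[(1,1),(1,-1),(-1,-1),(-1,1),(1,1)]])
for n in("top","side"):
    J.append((im[n],n,M+[0,0,.15],[(circ(M+[0,0,.203],.02),(0,255,0)),(circ(M+[0,0,.078],.02),(0,255,255)),(bd,(255,0,0))]))
for n in("top","side"):
    J.append((im[n],n,(R+S)/2+[0,0,.14],[(circ(R+[0,0,.196],.013),(0,255,0)),(circ(R+[0,0,.146],.022),(0,255,255)),(circ(S+[0,0,.146],.013),(0,255,0)),(circ(S+[0,0,.096],.022),(0,255,255)),(bk,(255,0,0))]))
view(J,"ov.png")
E
```

```text
(no output)
```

View pics/ov.png

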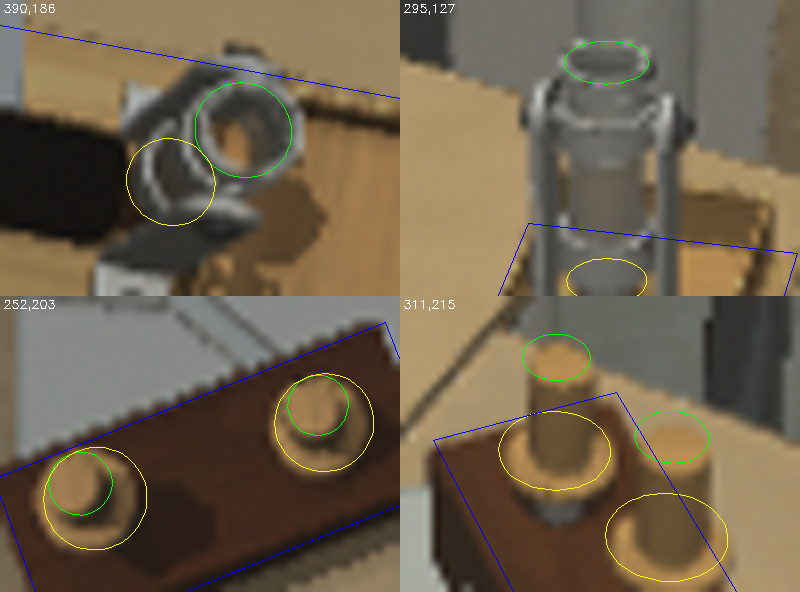

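Emit:
drive_tool([
  [0.98, 0.96, 0.1, 0.346, -1],
  [0.98, 0.96, 0.1, 0.346, -1],
  [0.98, 0.96, 0.1, 0.346, -1],
  [0.98, 0.96, 0.1, 0.346, -1],
  [0.98, 0.96, 0.1, 0.346, -1],
  [0.98, 0.96, 0.1, 0.346, -1],
  [0.98, 0.96, 0.1, 0.346, -1],
  [0.98, 0.96, 0.1, 0.346, -1],
  [0.98, 0.96, 0.1, 0.346, -1],
])

```text
time: 2.2
eef_pos: [0.3155, -0.4578, 0.4198]
tool_rot: [0.0, 0.778, 0.629, -0.0]
wrist_force: [0.3, 0.3, 0.5]
width: 0.0231
gripper_force: 0.0
```

Emit:
drive_tool([
  [0.99, 0.95, 0, 0, -1],
  [0.99, 0.95, 0, 0, -1],
  [0.99, 0.95, 0, 0, -1],
  [0.99, 0.95, 0, 0, -1],
  [0.99, 0.95, 0, 0, -1],
  [0.99, 0.95, -0.3, 0, -1],
  [0.99, 0.95, -0.3, 0, -1],
  [0.99, 0.95, -0.3, 0, -1],
])

```text
time: 3.0
eef_pos: [0.4632, -0.3156, 0.374]
tool_rot: [-0.002, 0.778, 0.628, -0.0]
wrist_force: [0.8, -0.4, 1.4]
width: 0.0003
gripper_force: 0.0
```

Run:
```python
from h import *
o=manip.get_obs();print(o['eef_pos'],o['width'])
M=np.array([.474,-.269,0]);m=np.array([.208,.978,0]);p=o['eef_pos']-[0,0,.182]
J=[(save(n,n+"1.png"),n,M+[0,0,.19],[(circ(M+[0,0,.203],.02),(0,255,0)),(circ(p,.012),(0,255,255))]) for n in("top","side")]
view(J,"v1.png")
```

```text
[ 0.46319983 -0.31557536  0.37403177] 0.000277197193393
```

View pics/v1.png

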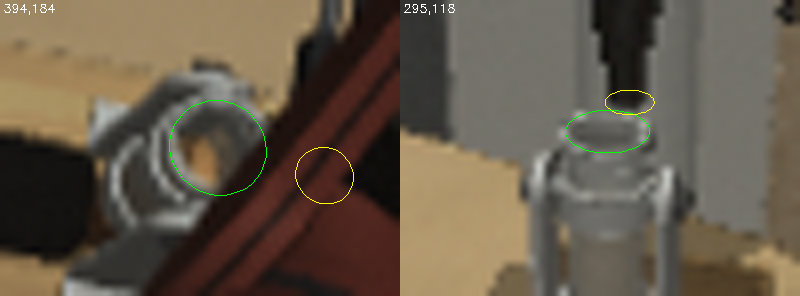

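Emit:
drive_tool([
  [0.022, 0.1, 0, 0, -1],
  [0.03, 0.14, 0, 0, -1],
  [0.035, 0.165, 0, 0, -1],
  [0.04, 0.19, 0, 0, -1],
  [0.043, 0.2, 0, 0, -1],
  [0.043, 0.2, 0, 0, -1],
])

```text
time: 3.7
eef_pos: [0.4707, -0.2874, 0.3802]
tool_rot: [0.006, 0.778, 0.628, -0.001]
wrist_force: [-4.6, -9.4, 13.2]
width: 0.0003
gripper_force: 8.0
```

```bash
cat >> h.py <<'E'
def tipv(f,M=np.array([.474,-.269,.168]),th=.5236,cams=("top","side"),extra=[]):
    m=np.array([.208,.978,0]);a=m*np.sin(th)+np.array([0,0,np.cos(th)])
    J=[(save(n,n+f),n,M+[0,0,.0],[(circ(M+.035*a,.02,a),(0,255,0)),(circ(M-.09*a,.02,a),(0,255,255))]+extra) for n in cams]
    view(J,f,50,50)
E
python3 -c "
from h import *
tipv('v2.png')"
```

```text
(no output)
```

View pics/v2.png

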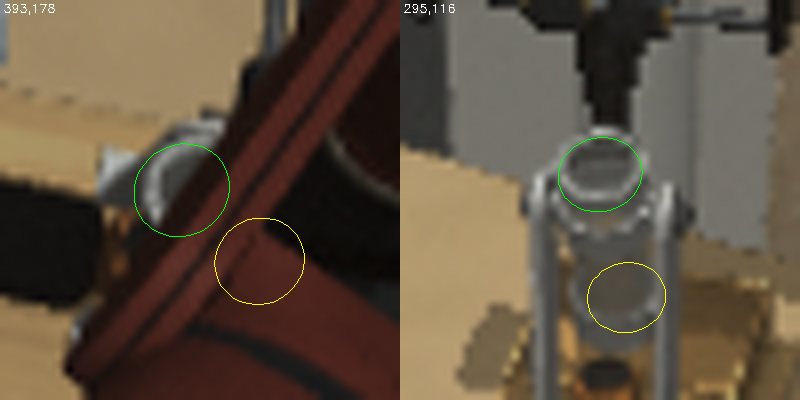

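Emit:
drive_tool([
  [0.006, 0.03, 0, 0, -1],
  [0.012, 0.055, 0, 0, -1],
  [0.015, 0.07, 0, 0, -1],
  [0.015, 0.07, 0, 0, -1],
])

```text
time: 4.2
eef_pos: [0.4723, -0.2797, 0.3815]
tool_rot: [0.009, 0.778, 0.628, -0.004]
wrist_force: [-9.8, -23.0, 15.6]
width: 0.0005
gripper_force: 14.6
```

```bash
python3 -c "
from h import *
print(manip.get_obs()['eef_pos'],manip.get_obs()['wrist_force'])
tipv('v3.png')
p=cv2.imread('pics/v3.png')[:,400:];cv2.imwrite('pics/v3b.png',p)"
```

```text
[ 0.47230559 -0.27965938  0.38153726] [ -9.75458375 -22.96224245  15.57351342]
```

View pics/v3b.png

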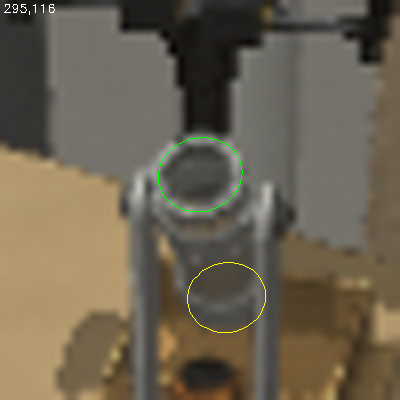

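Emit:
drive_tool([
  [-0.03, -0.14, 0, 0, -1],
  [-0.03, -0.14, 0.1, 0, -1],
  [-0.1, -0.1, 0.8, 0, 1],
  [-0.15, 0.2, 0.9, 0, 1],
  [-0.25, 0.5, 0.9, 0, 1],
  [-0.3, 0.9, 0.9, 0, 1],
  [-0.3, 1, 0.9, 0, 1],
  [-0.3, 1, 0.9, 0, 1],
  [-0.3, 1, 0.9, 0, 1],
])

```text
time: 5.2
eef_pos: [0.4273, -0.1231, 0.5113]
tool_rot: [0.001, 0.777, 0.63, 0.001]
wrist_force: [0.3, -0.7, -0.1]
width: 0.0482
gripper_force: 0.0
```

Emit:
drive_tool([
  [0, 1, 0, 0, 1],
  [0, 1, 0, 0, 1],
  [0, 1, 0, 0, 1],
  [0, 1, 0, 0, 1],
])

```text
time: 5.6
eef_pos: [0.4274, 0.0293, 0.51]
tool_rot: [-0.001, 0.776, 0.631, 0.001]
wrist_force: [0.2, -0.7, 0.2]
width: 0.0803
gripper_force: 0.0
```

Emit:
drive_tool([
  [0, 1, 0, 0, 1],
  [0, 1, 0, 0, 1],
  [0, 1, 0, 0, 1],
  [0, 1, 0, 0, 1],
])

```text
time: 6.0
eef_pos: [0.4275, 0.1787, 0.5095]
tool_rot: [-0.001, 0.776, 0.631, 0.0]
wrist_force: [-0.4, -1.3, 0.5]
width: 0.0867
gripper_force: 0.0
```

Emit:
drive_tool([
  [-0.13, 0.52, 0, 0, 1],
  [-0.13, 0.52, 0, 0, 1],
  [-0.13, 0.52, -0.3, 0, 1],
  [-0.13, 0.52, -0.6, 0, 1],
  [-0.13, 0.52, -0.85, 0, 1],
  [-0.13, 0.52, -0.98, 0, 1],
  [-0.13, 0.52, -0.98, 0, 1],
])

```text
time: 6.7
eef_pos: [0.4079, 0.2511, 0.359]
tool_rot: [-0.001, 0.778, 0.628, -0.004]
wrist_force: [-0.7, -0.4, 0.8]
width: 0.0868
gripper_force: 0.0
```

```bash
python3 -c "
from h import *
p=manip.get_obs()['eef_pos']-[0,0,.182];print(p)
R=np.array([.408,.257,0])
J=[(save(n,n+'4.png'),n,R+[0,0,.18],[(circ(R+[0,0,.196],.013),(0,255,0)),(circ(p,.003),(0,255,255))]) for n in('top','side')]
view(J,'v4.png')"
```

```text
[0.40788476 0.25110472 0.17697517]
```

View pics/v4.png

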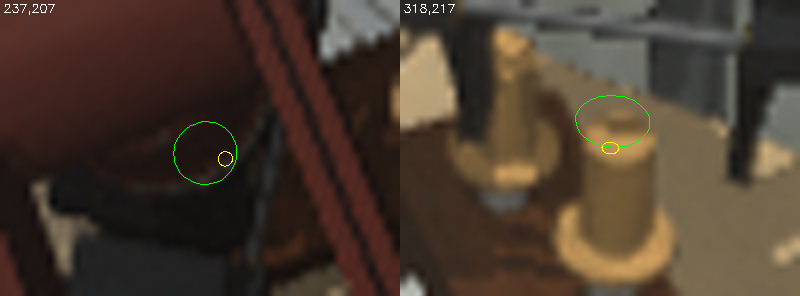

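Emit:
drive_tool([
  [0, 0.02, 0, 0, 1],
  [0, 0.02, 0, 0, -1],
  [0, 0.02, 0, 0, -1],
  [0, 0.02, 0, 0, -1],
  [0, 0.02, 0, 0, -1],
  [0, 0.02, 0, 0, -1],
  [0, 0.02, 0, 0, -1],
  [0, 0.02, 0, 0, -1],
  [0, 0.02, 0, 0, -1],
  [0, 0.02, 0, 0, -1],
])

```text
time: 7.8
eef_pos: [0.4081, 0.2561, 0.3627]
tool_rot: [-0.0, 0.778, 0.629, -0.0]
wrist_force: [-0.2, 0.6, 0.4]
width: 0.025
gripper_force: 30.0
```

Emit:
drive_tool([
  [0, 0, 0.15, 0, -1],
  [0, 0, 0.4, 0, -1],
  [0, 0, 0.7, 0, -1],
  [0, 0, 1, 0, -1],
  [0, 0, 1, 0, -1],
])

```text
time: 8.3
eef_pos: [0.4088, 0.2564, 0.5202]
tool_rot: [0.002, 0.778, 0.629, 0.006]
wrist_force: [0.6, -0.2, -0.6]
width: 0.0252
gripper_force: 30.0
```

Emit:
drive_tool([
  [0, -0.2, 0.3, 0, -1],
  [0, -0.5, 0.5, 0, -1],
  [0, -0.8, 0.53, 0, -1],
  [0, -1, 0.53, 0, -1],
  [0, -1, 0.53, 0, -1],
])

```text
time: 8.8
eef_pos: [0.4082, 0.1032, 0.5921]
tool_rot: [0.001, 0.779, 0.627, -0.0]
wrist_force: [-0.3, 1.2, -1.6]
width: 0.0251
gripper_force: 30.0
```

Emit:
drive_tool([
  [0, -0.3, 0, 0, -1],
  [0.05, -0.6, 0, 0, -1],
  [0.1, -0.9, 0, 0, -1],
  [0.15, -1, 0, 0, -1],
  [0.15, -1, 0, 0, -1],
])

```text
time: 9.3
eef_pos: [0.4314, -0.0452, 0.5909]
tool_rot: [-0.001, 0.779, 0.627, -0.001]
wrist_force: [-0.4, 0.0, -0.8]
width: 0.0252
gripper_force: 30.0
```

Emit:
drive_tool([
  [0.1, -0.3, 0, 0, -1],
  [0.2, -0.6, 0, 0, -1],
  [0.3, -0.9, 0, 0, -1],
  [0.31, -1, 0, 0, -1],
  [0.31, -1, 0, 0, -1],
  [0.31, -1, 0, 0, -1],
])

```text
time: 9.9
eef_pos: [0.4774, -0.1925, 0.5919]
tool_rot: [-0.001, 0.777, 0.629, 0.0]
wrist_force: [0.5, 0.2, -1.2]
width: 0.0254
gripper_force: 30.0
```

```bash
python3 -c "
from h import *
o=manip.get_obs();p=o['eef_pos'];print(p,o['width'])
M=np.array([.474,-.269,.168]);m=np.array([.208,.978,0]);a=m*.5+np.array([0,0,.866])
f=p-[0,0,.352]
J=[(save(n,n+'5.png'),n,M+[0,.03,.08],[(circ(M+.035*a,.02,a),(0,255,0)),(circ(f,.009),(0,255,255)),(circ(f+[0,0,.13],.022),(0,255,255))]) for n in('top','side')]
view(J,'v5.png',50,70)"
```

```text
[ 0.47735356 -0.19246367  0.5919044 ] 0.02537365658963899
```

View pics/v5.png

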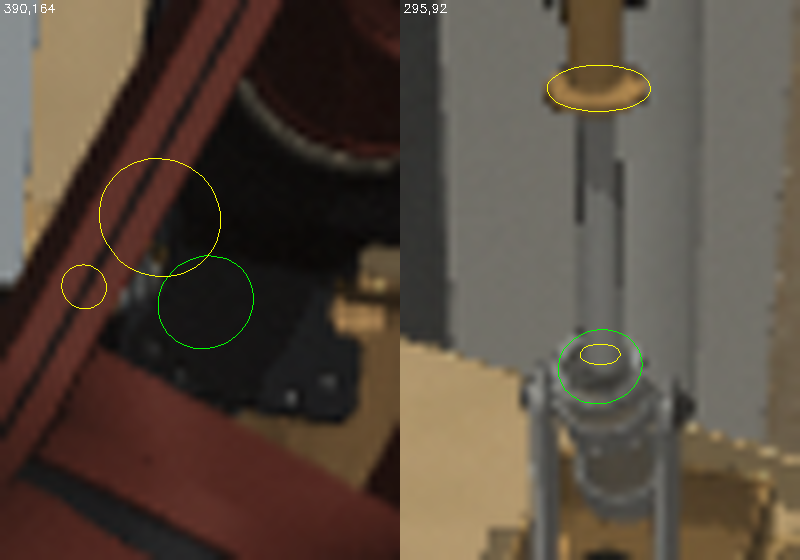

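Emit:
drive_tool([
  [0, -0.25, 0, 0, -1],
  [0, -0.41, 0, 0, -1],
  [0, -0.41, 0, 0, -1],
  [0, -0.41, -0.15, 0, -1],
  [0, -0.41, -0.27, 0, -1],
  [0, -0.41, -0.36, 0, -1],
  [0, -0.41, -0.36, 0, -1],
  [0, -0.41, -0.36, 0, -1],
])

```text
time: 10.8
eef_pos: [0.4772, -0.2546, 0.5389]
tool_rot: [0.0, 0.777, 0.629, 0.0]
wrist_force: [0.2, -0.1, -1.5]
width: 0.0252
gripper_force: 29.9
```

Emit:
drive_tool([
  [0.013, 0.06, -0.015, 0, -1],
  [0.025, 0.12, -0.03, 0, -1],
  [0.038, 0.177, -0.05, 0, -1],
  [0.05, 0.235, -0.08, 0, -1],
  [0.062, 0.29, -0.11, 0, -1],
  [0.074, 0.347, -0.14, 0, -1],
])

```text
time: 11.4
eef_pos: [0.4883, -0.2025, 0.5167]
tool_rot: [-0.0, 0.778, 0.629, -0.0]
wrist_force: [0.1, -0.4, -0.5]
width: 0.0252
gripper_force: 30.0
```

```bash
python3 -c "
from h import *
o=manip.get_obs();p=o['eef_pos'];print(p,o['wrist_torque'])
M=np.array([.474,-.269,.168]);m=np.array([.208,.978,0]);a=m*.5+np.array([0,0,.866])
g=p-[0,0,.174];b=m*.342+np.array([0,0,.94]);f=g-.178*b
J=[(save('side','side6.png'),'side',M+[0,.03,.08],[(circ(M+.035*a,.02,a),(0,255,0)),(circ(f,.009,b),(0,255,255)),(circ(f+.13*b,.022,b),(0,255,255))])]
J[0:0]=[(cv2.imread('pics/side6.png')[:,:,::-1],'side',M+[0,.03,.08],[])]
view(J,'v6.png',50,70)"
```

```text
[ 0.48830926 -0.20247136  0.51668779] [-0.33006155  0.06349438  0.02402637]
```

View pics/v6.png

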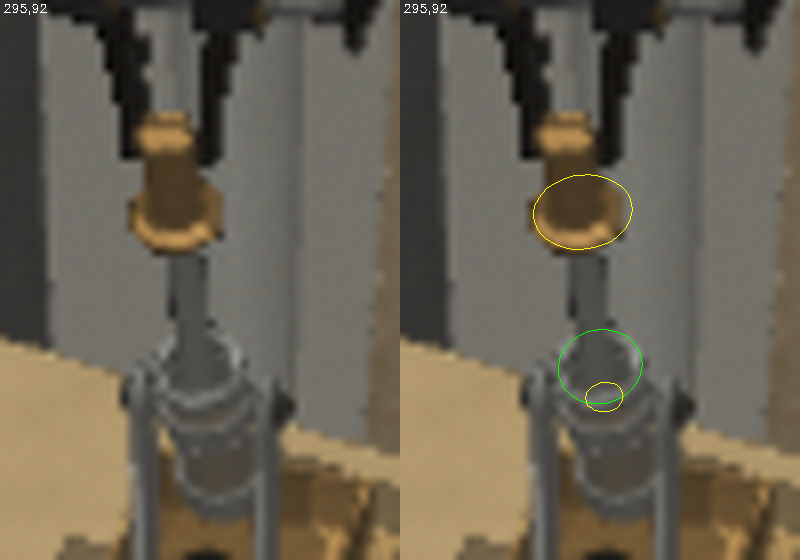

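Emit:
drive_tool([
  [0.011, 0.05, -0.035, 0, -1],
  [0.022, 0.1, -0.07, 0, -1],
  [0.033, 0.154, -0.11, 0, -1],
  [0.033, 0.154, -0.11, 0, -1],
])

```text
time: 11.85
eef_pos: [0.4932, -0.1792, 0.4994]
tool_rot: [-0.001, 0.777, 0.629, -0.0]
wrist_force: [-0.6, -1.1, -1.0]
width: 0.0247
gripper_force: 30.0
```

Emit:
drive_tool([
  [-0.007, -0.033, -0.058, 0, -1],
  [-0.014, -0.065, -0.115, 0, -1],
  [-0.021, -0.098, -0.173, 0, -1],
  [-0.028, -0.13, -0.23, 0, -1],
  [-0.028, -0.13, -0.23, 0, -1],
])

```text
time: 12.35
eef_pos: [0.4885, -0.2006, 0.4646]
tool_rot: [-0.001, 0.778, 0.628, -0.0]
wrist_force: [0.1, 0.6, -1.2]
width: 0.025
gripper_force: 30.0
```

```bash
python3 -c "
from h import *
print(manip.get_obs()['wrist_torque'])
save('side','side7.png');save('top','top7.png')
for n in('side','top'):
  for l in('bung','long_rod','tube'):
    print(n,l,[(np.round(d['box']).tolist(),round(d['p'],2)) for d in manip.look_for(n,l)][:2])
M=np.array([.474,-.269,.168]);m=np.array([.208,.978,0]);a=m*.5+np.array([0,0,.866])
for s in(-.09,-.02,.035): print(proj('side',M+s*a))
print(proj('side',M+(.178-.037-.045)*a))
"
```

```text
[-0.31540476 -0.09070382  0.02200115]
side bung []
side long_rod [([312.0, 116.0, 10.0, 24.0], 0.66)]
side tube [([314.0, 135.0, 17.0, 23.0], 0.73), ([305.0, 170.0, 21.0, 24.0], 0.64)]
top bung []
top long_rod []
top tube []
[[322.82383391 152.66977165]]
[[321.02537996 144.34665776]]
[[319.50467998 137.31327322]]
[[317.69454905 128.94639861]]
```

Continue gently along the axis.

Emit:
drive_tool([
  [-0.007, -0.033, -0.058, 0, -1],
  [-0.014, -0.065, -0.115, 0, -1],
  [-0.018, -0.082, -0.144, 0, -1],
  [-0.018, -0.082, -0.144, 0, -1],
])

```text
time: 13.15
eef_pos: [0.4859, -0.2125, 0.4433]
tool_rot: [-0.001, 0.778, 0.629, -0.001]
wrist_force: [-0.7, -0.9, -1.5]
width: 0.025
gripper_force: 30.0
```

Emit:
drive_tool([
  [-0.007, -0.033, -0.058, 0, -1],
  [-0.014, -0.065, -0.115, 0, -1],
  [-0.019, -0.091, -0.162, 0, -1],
  [-0.019, -0.091, -0.162, 0, -1],
])

```text
time: 13.55
eef_pos: [0.4828, -0.2263, 0.4182]
tool_rot: [-0.001, 0.778, 0.628, -0.001]
wrist_force: [-0.8, -0.9, -1.6]
width: 0.0251
gripper_force: 30.0
```

```bash
python3 -c "
from h import *
o=manip.get_obs();p=o['eef_pos'];print(p,o['wrist_force'],o['wrist_torque'])
M=np.array([.474,-.269,.168]);m=np.array([.208,.978,0]);a=m*.5+np.array([0,0,.866])
b=a
g=p-[0,0,.174];f=g-.178*b
im=save('side','side8.png')
J=[(im,'side',M+[0,.03,.0],[]),(im,'side',M+[0,.03,.0],[(circ(M+.035*a,.02,a),(0,255,0)),(circ(M-.09*a,.02,a),(0,255,0)),(circ(f,.009,b),(0,255,255)),(circ(f+.13*b,.022,b),(0,255,255))])]
view(J,'v8.png',50,70)"
```

```text
[ 0.48280088 -0.22628177  0.41824823] [-0.8338203  -0.93650298 -1.61733097] [-0.36529893  0.00614404  0.01007059]
```

View pics/v8.png

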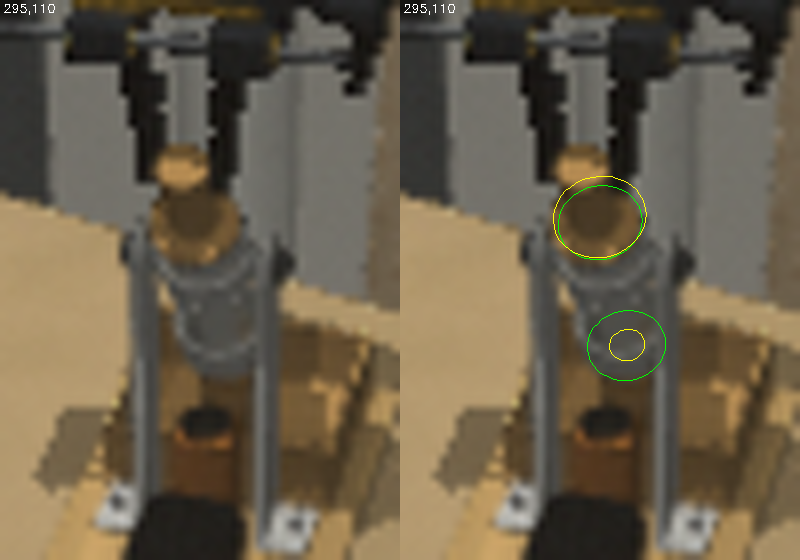

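Emit:
drive_tool([
  [-0.002, -0.011, -0.02, 0, -1],
  [-0.004, -0.02, -0.036, 0, -1],
  [-0.0055, -0.026, -0.046, 0, -1],
  [-0.0055, -0.026, -0.046, 0, -1],
])

```text
time: 14.0
eef_pos: [0.4825, -0.2297, 0.4131]
tool_rot: [-0.0, 0.778, 0.629, -0.0]
wrist_force: [0.3, -0.9, -1.4]
width: 0.025
gripper_force: 30.0
```

```bash
python3 -c "
from h import *
o=manip.get_obs();print(o['eef_pos'],o['wrist_force'],o['wrist_torque'])
for n in('side','top'):
  im=save(n,n+'9.png')
  for l in('bung','bin'):
    print(n,l,[(np.round(d['box']).tolist(),round(d['p'],2)) for d in manip.look_for(n,l)][:2])
"
```

```text
[ 0.48245325 -0.22968803  0.41307683] [ 0.26874449 -0.91547405 -1.38431324] [-0.297791   -0.00029832 -0.03681238]
side bung []
side bin [([309.0, 148.0, 30.0, 25.0], 0.88), ([316.0, 228.0, 47.0, 63.0], 0.39)]
top bung [([211.0, 226.0, 13.0, 15.0], 0.55)]
top bin [([428.0, 198.0, 11.0, 24.0], 0.47)]
```

Emit:
drive_tool([
  [-0.002, -0.01, -0.018, 0, -1],
  [-0.003, -0.015, -0.027, 0, -1],
  [-0.003, -0.015, -0.027, 0, -1],
])

```text
time: 14.6
eef_pos: [0.4826, -0.231, 0.4119]
tool_rot: [0.0, 0.777, 0.629, 0.001]
wrist_force: [-2.5, 7.1, 12.7]
width: 0.025
gripper_force: 30.1
```

Emit:
drive_tool([
  [0.013, 0.061, 0.108, 0, -1],
  [0.026, 0.122, 0.216, 0, -1],
  [0.039, 0.183, 0.325, 0, -1],
  [0.052, 0.245, 0.433, 0, -1],
  [0.065, 0.306, 0.541, 0, -1],
  [0.078, 0.367, 0.65, 0, -1],
  [0.091, 0.428, 0.758, 0, -1],
  [0.104, 0.489, 0.866, 0, -1],
  [0.115, 0.54, 0.96, 0, -1],
  [0.115, 0.54, 0.96, 0, -1],
])

```text
time: 15.6
eef_pos: [0.4998, -0.1499, 0.5562]
tool_rot: [0.002, 0.777, 0.629, 0.001]
wrist_force: [-0.4, 0.0, -0.7]
width: 0.0249
gripper_force: 30.0
```

```bash
cat > fit.py <<'E'
from h import *
from scipy.optimize import minimize
np.set_printoptions(precision=4,suppress=True)
M=np.array([.474,-.269,.168]);m=np.array([.208,.978,0]);e=np.array([.978,-.208,0])
def sil(n,g,phi,psi,d):
    b=m*np.sin(phi)+e*np.sin(psi);b[2]=np.sqrt(1-b@b)
    f=g-d*b; mask=np.zeros((400*4,640*4),np.uint8)
    for r,z0,z1 in((.009,0,.13),(.022,.13,.136),(.013,.136,d-.008)):
        pts=np.r_[proj(n,circ(f+z0*b,r,b,24)),proj(n,circ(f+z1*b,r,b,24))]
        cv2.fillConvexPoly(mask,cv2.convexHull(((pts+.5)*4).astype(np.int32)),1)
    return cv2.resize(mask.astype(np.float32),(640,400),interpolation=cv2.INTER_AREA)
def fit(n="side"):
    o=manip.get_obs();p=o['eef_pos'];g=p-[0,0,.174]
    manip.get_image(n);D=manip.trace(n,"long_rod")
    if not D: print("none");return
    R=D[0]["region"].astype(np.float32);print(D[0]["box"],D[0]["p"],R.sum())
    best=[]
    for d in(.174,.178,.182):
        for phi in np.arange(-.2,.75,.05):
            for psi in(-.1,0,.1):
                best.append((np.abs(sil(n,g,phi,psi,d)-R).sum(),phi,psi,d))
    best.sort();print(np.array(best[:5]))
E
python3 - <<'E'
from fit import *
o=manip.get_obs();print(o['eef_pos'],o['wrist_torque'],o['width'])
fit("side")
im=save('side','side10.png')
for l in('bung','tube'):
    print(l,[(np.round(d['box']).tolist(),round(d['p'],2)) for d in manip.look_for('side',l)][:2])
# bin interior colours: before / after
a=cv2.imread('pics/side0.png').astype(int);b=im[:,:,::-1].astype(int)
D=np.abs(a-b).sum(2)[148:180,300:345]; print((D>60).astype(int).sum()); 
for r in D[::2]: print(''.join('#' if v>90 else '+' if v>45 else '.' for v in r))
E
```

```text
[ 0.4998 -0.1499  0.5562] [ 0.0529 -0.1148  0.0139] 0.024889865376313196
[311.9, 133.7, 15.0, 24.1] 0.56 252.0
[[407.875    0.05     0.1      0.182 ]
 [411.25     0.05     0.1      0.178 ]
 [411.3125  -0.       0.1      0.174 ]
 [411.8125  -0.       0.1      0.182 ]
 [412.25     0.05     0.1      0.174 ]]
bung [([320.0, 156.0, 3.0, 2.0], 0.36)]
tube [([304.0, 131.0, 42.0, 72.0], 0.72), ([316.0, 135.0, 13.0, 23.0], 0.48)]
435
...........+...++...++...##+.................
...........+......+#++++...+..++#+...........
................+..++++...++...........++....
............+.+#++++......#+........+..++....
...........++..####+++++##.+..+..++..........
..........#.+..+++#####+++.+..######+#...+###
.........#..+..++++######+.+..##+........+###
............+..#+##########+..##.....#......+
..........+.+.......+......+..####..#........
########.+..+..............+......++.........
#####+...+..+..............+..........####...
#####....###+..............+.........+###+##.
#########+##+..............+..++++...###++###
############..............#+.###########+####
..........................#++##++######+#####
....................................##+##+.##
```

Run:
```python
from fit import *
g=manip.get_obs()['eef_pos']-[0,0,.174]
for phi in(.35,.52):
    b=m*np.sin(phi);b[2]=np.cos(phi);f=g-.178*b
    print(phi,'foot',f,proj('side',np.array([f,f+.13*b,f+.186*b])).round(1).tolist(),proj('top',np.array([f,f+.13*b])).round(1).tolist())
D=manip.trace('side','long_rod'); print([(d['box'],d['p']) for d in D])
a=cv2.imread('pics/side0.png').astype(int);b=cv2.imread('pics/side10.png').astype(int)
d=np.abs(a-b).sum(2)[85:160,295:345]
for i,r in enumerate(d): print(85+i,''.join('#' if v>90 else '+' if v>40 else '.' for v in r))
```

```text
0.35 foot [ 0.4866 -0.2108  0.2109] [[317.0, 140.1], [314.0, 115.8], [312.5, 104.1]] [[403.5, 198.2], [397.8, 187.5]]
0.52 foot [ 0.4809 -0.2376  0.2237] [[318.6, 133.4], [314.4, 113.9], [312.4, 104.5]] [[412.7, 198.9], [400.5, 187.7]]
[([308.8, 102.9, 11.3, 37.0], 0.52)]
85 +++.#########........############....++#######+...
86 ++++########+.+++++.############+.......######....
87 .+++########++#####+############........######....
88 .+++############################.....++######+....
89 .+++#########+++++++###############+++#######.....
90 ..++#########.......##########++++##########......
91 .....+++#####.......##########....+++++#####......
92 ........#######.....++#######+..........####......
93 ........#######.......#####++...........###.......
94 ........+######.......#####.............###.......
95 .........######......#####..............++........
96 .........######......#####........................
97 .........######......#####........................
98 .........+#####......#####........................
99 ..........#####......####.........................
100 ..........###
[... 2582 characters left out ...]
......++..+++++###+.##+.................
148 ................++..++.+.++...##+.................
149 ................+......++++...+#+.................
150 ................+......+#+++++..+..++#+...........
151 ................++....++##+++...+...+...+++++#....
152 .................+...+..+++++..++..........++++...
153 .................+..+++..++....++...+..+..+++#....
154 .................+.+#+++++....+#+......+.+++++....
155 ................++..#+++++++..+#+...+.............
156 ................++..####+++++##.+..+..+++++.......
157 ...............#++..+#####++##+.+..++++++++...+##.
158 ...............#.+..+++#####+++.+..######+#...+###
159 ..............+..+..++++###+##+.+..###+...#...+###
```

Emit:
drive_tool([
  [0, 0, 0.15, 0, -1],
  [0, 0.2, 0.25, 0, -1],
  [-0.1, 0.5, 0.25, 0, -1],
  [-0.2, 0.8, 0.25, 0, -1],
  [-0.3, 1, 0.25, 0, -1],
  [-0.3, 1, 0.25, 0, -1],
])

```text
time: 16.5
eef_pos: [0.453, 0.0018, 0.5911]
tool_rot: [-0.0, 0.776, 0.63, 0.0]
wrist_force: [0.5, 0.0, -1.1]
width: 0.025
gripper_force: 30.0
```

Emit:
drive_tool([
  [0, 0.3, 0, 0, -1],
  [-0.05, 0.6, 0, 0, -1],
  [-0.1, 0.9, 0, 0, -1],
  [-0.1, 1, 0, 0, -1],
  [-0.1, 1, 0, 0, -1],
])

```text
time: 17.0
eef_pos: [0.4395, 0.1505, 0.5902]
tool_rot: [-0.0, 0.777, 0.63, -0.0]
wrist_force: [0.2, 0.1, -0.7]
width: 0.025
gripper_force: 30.0
```

Emit:
drive_tool([
  [0, 0.3, 0, 0, -1],
  [-0.05, 0.6, 0, 0, -1],
  [-0.1, 0.9, -0.1, 0, -1],
  [-0.13, 1, -0.15, 0, -1],
  [-0.13, 1, -0.2, 0, -1],
  [-0.13, 1, -0.2, 0, -1],
])

```text
time: 17.6
eef_pos: [0.4206, 0.2981, 0.5591]
tool_rot: [0.0, 0.778, 0.628, -0.002]
wrist_force: [0.4, -0.5, -1.9]
width: 0.0248
gripper_force: 30.0
```

Run:
```python
from fit import *
print(manip.get_obs()['eef_pos'])
fit("side")
t=save('top','top11.png'); s=save('side','side11.png')
for n in('side','top'):
    for l in('bung','bin','tube','rod_block'):
        print(n,l,[(np.round(d['box']).tolist(),round(d['p'],2)) for d in manip.look_for(n,l)][:2])
# block fit on initial images by dark-brown colour
im={n:cv2.imread(f"pics/{n}0.png") for n in("side","top")}
msk={}
for n,(x0,x1,y0,y1) in{"side":(308,370,222,300),"top":(245,315,200,255)}.items():
    I=im[n].astype(int);k=np.zeros((400,640),np.float32)
    q=(I[:,:,2]-I[:,:,0]>12)&(I.sum(2)<230); k[y0:y1,x0:x1]=q[y0:y1,x0:x1]; msk[n]=k; print(n,k.sum())
def box(n,v):
    x,y,a=v;c,s_=np.cos(a),np.sin(a)
    P=np.array([[x+c*i*.04-s_*j*.095,y+s_*i*.04+c*j*.095,z] for i in(-1,1) for j in(-1,1) for z in(0,.075)])
    M_=np.zeros((1600,2560),np.uint8);cv2.fillConvexPoly(M_,cv2.convexHull(((proj(n,P)+.5)*4).astype(np.int32)),1)
    return cv2.resize(M_.astype(np.float32),(640,400),interpolation=cv2.INTER_AREA)
for ns in(("side",),("top",),("side","top")):
    f=lambda v:sum(np.abs(box(n,v)-msk[n]).sum() for n in ns)
    r=minimize(f,[.4225,.215,.36],method="Nelder-Mead",options=dict(initial_simplex=[[.4225,.215,.36],[.435,.215,.36],[.4225,.228,.36],[.4225,.215,.42]]))
    x,y,a=r.x;print(ns,r.x,r.fun,"well",x-.052*np.sin(a),y+.052*np.cos(a))
```

```text
[0.4206 0.2981 0.5591]
[332.9, 184.0, 19.4, 33.7] 0.56 350.0
[[60.9375  0.45    0.      0.182 ]
 [66.3125  0.45    0.      0.178 ]
 [72.3125  0.4     0.      0.178 ]
 [73.0625  0.4     0.      0.182 ]
 [74.375   0.4     0.      0.174 ]]
side bung []
side bin [([306.0, 157.0, 34.0, 14.0], 0.65)]
side tube [([316.0, 133.0, 10.0, 10.0], 0.59)]
side rod_block [([315.0, 228.0, 48.0, 64.0], 0.56)]
top bung [([431.0, 199.0, 16.0, 17.0], 0.71)]
top bin [([411.0, 200.0, 36.0, 31.0], 0.8)]
top tube [([410.0, 194.0, 24.0, 23.0], 0.79), ([319.0, 179.0, 11.0, 16.0], 0.41)]
top rod_block [([250.0, 204.0, 55.0, 45.0], 0.96)]
side 1564.0
top 1219.0
('side',) [0.4241 0.2135 0.341 ] 442.9375 well 0.4067490920164462 0.2625388672890303
('top',) [0.42   0.2124 0.3524] 399.625 well 0.4020431997707354 0.2612063059559614
('side', 'top') [0.4224 0.2131 0.3384] 862.3125 well 0.40516900863423067 0.2621511272160766
```

Emit:
drive_tool([
  [0, 0.12, 0, 0, -1],
  [0, 0.23, -0.2, 0, -1],
  [0, 0.23, -0.45, 0, -1],
  [0, 0.23, -0.65, 0, -1],
  [0, 0.23, -0.81, 0, -1],
  [0, 0.23, -0.81, 0, -1],
  [0, 0.23, -0.81, 0, -1],
])

```text
time: 18.9
eef_pos: [0.4199, 0.3338, 0.4398]
tool_rot: [-0.0, 0.778, 0.629, -0.0]
wrist_force: [-0.3, 0.5, 0.2]
width: 0.025
gripper_force: 30.0
```

Run:
```python
from fit import *
o=manip.get_obs();p=o['eef_pos'];print(p,o['wrist_force'],o['wrist_torque']);g=p-[0,0,.174]
manip.get_image('side');D=manip.trace('side','long_rod');R=D[0]['region'].astype(np.float32);print(D[0]['box'],D[0]['p'])
B=[]
for d in(.176,.179,.182,.185):
  for phi in np.arange(.3,.58,.03):
    for psi in(-.04,0,.04):
      for dx in(-.003,0,.003):
        B.append((np.abs(sil('side',g+dx*e,phi,psi,d)-R).sum(),phi,psi,d,dx))
B.sort();print(np.array(B[:5]))
_,phi,psi,d,dx=B[0];b=m*np.sin(phi)+e*np.sin(psi);b[2]=np.sqrt(1-b@b);print('foot',g+dx*e-d*b)
```

```text
[0.4199 0.3338 0.4398] [-0.3001  0.477   0.1688] [ 0.0773 -0.1083  0.0043]
[305.6, 157.9, 20.6, 11.6] 0.72
[[313.1875   0.57    -0.04     0.182    0.003 ]
 [314.       0.57    -0.04     0.185    0.003 ]
 [314.4375   0.57    -0.04     0.185   -0.003 ]
 [314.5      0.57    -0.04     0.185    0.    ]
 [314.6875   0.57    -0.04     0.179   -0.003 ]]
foot [0.4095 0.2356 0.1127]
```

Emit:
drive_tool([
  [0, -0.007, -0.06, 0, -1],
  [0, -0.007, -0.12, 0, -1],
  [0, -0.007, -0.16, 0, -1],
  [0, -0.007, -0.2, 0, -1],
  [0, -0.007, -0.2, 0, -1],
])

```text
time: 19.5
eef_pos: [0.4196, 0.3324, 0.4079]
tool_rot: [-0.0, 0.778, 0.629, -0.001]
wrist_force: [-0.5, 0.6, -1.3]
width: 0.0252
gripper_force: 30.0
```

Emit:
drive_tool([
  [0, 0, -0.025, 0, -1],
  [0, 0, -0.05, 0, -1],
  [0, 0, -0.05, 0, -1],
])

```text
time: 19.8
eef_pos: [0.4198, 0.3326, 0.4013]
tool_rot: [-0.0, 0.778, 0.629, -0.0]
wrist_force: [0.5, -0.6, -0.9]
width: 0.0251
gripper_force: 30.0
```

Emit:
drive_tool([
  [-0.01, -0.045, 0.004, 0, -1],
  [-0.019, -0.09, 0.008, 0, -1],
  [-0.029, -0.136, 0.011, 0, -1],
  [-0.029, -0.136, 0.011, 0, -1],
])

```text
time: 20.2
eef_pos: [0.4154, 0.3114, 0.404]
tool_rot: [0.0, 0.778, 0.628, 0.0]
wrist_force: [-0.0, 0.3, -2.9]
width: 0.0253
gripper_force: 30.0
```

Emit:
drive_tool([
  [-0.011, -0.053, -0.015, 0, -1],
  [-0.023, -0.107, -0.03, 0, -1],
  [-0.035, -0.163, -0.065, 0, -1],
  [-0.047, -0.22, -0.1, 0, -1],
  [-0.047, -0.22, -0.1, 0, -1],
])

```text
time: 20.7
eef_pos: [0.408, 0.278, 0.3871]
tool_rot: [-0.0, 0.778, 0.628, -0.001]
wrist_force: [-0.7, 0.7, -2.3]
width: 0.0247
gripper_force: 30.0
```

Run:
```python
from fit import *
o=manip.get_obs();print(o['eef_pos'],o['wrist_force'],o['wrist_torque'])
manip.get_image('side')
print([(d['box'],d['p']) for d in manip.trace('side','long_rod')])
fit("side")
```

```text
[0.408  0.278  0.3871] [-0.6522  0.6998 -2.2524] [ 0.2681 -0.1958 -0.0119]
[([338.4, 230.3, 11.9, 35.4], 0.81)]
[336.6, 228.4, 15.4, 38.3] 0.78 329.0
[[78.625   0.2     0.      0.182 ]
 [78.6875  0.15    0.      0.182 ]
 [80.4375  0.1     0.      0.182 ]
 [84.5     0.15    0.      0.178 ]
 [86.3125  0.1     0.      0.178 ]]
```

Emit:
drive_tool([
  [-0.012, -0.057, -0.04, 0, -1],
  [-0.024, -0.114, -0.08, 0, -1],
  [-0.026, -0.125, -0.11, 0, -1],
  [-0.026, -0.125, -0.14, 0, -1],
  [-0.026, -0.125, -0.14, 0, -1],
])

```text
time: 21.4
eef_pos: [0.4043, 0.2602, 0.3666]
tool_rot: [-0.0, 0.778, 0.629, -0.001]
wrist_force: [-0.1, 0.9, -1.6]
width: 0.0251
gripper_force: 30.0
```

Run:
```python
from fit import *
o=manip.get_obs();print(o['eef_pos'],o['wrist_force'],o['wrist_torque'])
fit("side")
```

```text
[0.4043 0.2602 0.3666] [-0.1027  0.8618 -1.5838] [ 0.3315 -0.1343 -0.0356]
[336.7, 231.6, 14.6, 37.3] 0.87 269.0
[[104.6875   0.15     0.       0.182 ]
 [106.1875   0.1      0.       0.182 ]
 [107.125    0.2      0.       0.182 ]
 [108.5      0.15     0.       0.178 ]
 [110.5      0.2      0.       0.178 ]]
```

Emit:
drive_tool([
  [-0.005, -0.025, -0.01, 0, -1],
  [-0.007, -0.035, -0.015, 0, -1],
  [-0.007, -0.035, -0.015, 0, -1],
  [-0.007, -0.035, -0.015, 0, 0.6],
  [-0.007, -0.035, -0.015, 0, 1],
  [-0.007, -0.035, -0.015, 0, 1],
  [-0.007, -0.035, -0.015, 0, 1],
  [-0.007, -0.035, 0.2, 0, 1],
  [-0.007, -0.035, 0.5, 0, 1],
  [-0.007, -0.035, 0.8, 0, 1],
  [-0.007, -0.035, 0.98, 0, 1],
  [-0.007, -0.035, 0.98, 0, 1],
])

```text
time: 22.7
eef_pos: [0.404, 0.2554, 0.52]
tool_rot: [0.001, 0.778, 0.629, 0.004]
wrist_force: [-0.3, 0.3, 0.1]
width: 0.0846
gripper_force: 0.0
```

Emit:
drive_tool([
  [-0.2, 0.3, 0.2, 0, 1],
  [-0.4, 0.6, 0.2, 0, 1],
  [-0.5, 0.9, 0.2, 0, 1],
  [-0.5, 0.9, 0.2, 0, 1],
  [-0.5, 0.9, 0.2, 0, 1],
  [-0.5, 0.9, 0.2, 0, 1],
])

```text
time: 23.3
eef_pos: [0.3288, 0.3897, 0.5436]
tool_rot: [0.0, 0.778, 0.629, -0.001]
wrist_force: [-0.2, 0.1, -1.0]
width: 0.087
gripper_force: 0.0
```

Run:
```python
from fit import *
o=manip.get_obs();print(o['eef_pos'],o['wrist_force'],o['width'])
for n in('side','top'):
    im=save(n,n+'z.png')
    for l in('bung','bin','long_rod','short_rod','tube','spray_can','jar','amber_bottle','glasses_case','paper_weight'):
        print(n,l,[(np.round(d['box']).tolist(),round(d['p'],2)) for d in manip.look_for(n,l)][:2])
# rod silhouette in side: fit phi,psi with free top
D=manip.trace('side','long_rod'); R=D[0]['region'].astype(np.float32)
B=[]
W=np.array([.405,.262,.011])
for phi in np.arange(-.12,.13,.04):
  for psi in np.arange(-.12,.13,.04):
    b=m*np.sin(phi)+e*np.sin(psi);b[2]=np.sqrt(1-b@b)
    for dz in (0,.005,.01,.02):
      for dy in(-.006,-.003,0,.003,.006):
        B.append((np.abs(sil('side',W+[0,dy,dz]+.178*b,phi,psi,.178)[:246]-R[:246]).sum(),phi,psi,dz,dy))
B.sort();print(np.array(B[:6]))
# foot/mouth check of tube: compare with side picture taken after tipping
a=cv2.imread('pics/side10.png').astype(int);c=cv2.imread('pics/sidez.png').astype(int)
print('tube diff',np.abs(a-c).sum(2)[140:165,308:332].mean())
```

```text
[0.3288 0.3897 0.5436] [-0.185   0.0918 -1.0048] 0.08702568795142258
side bung []
side bin [([305.0, 151.0, 33.0, 21.0], 0.58)]
side long_rod [([339.0, 229.0, 14.0, 35.0], 0.59), ([339.0, 303.0, 18.0, 26.0], 0.35)]
side short_rod [([324.0, 220.0, 10.0, 25.0], 0.48), ([314.0, 135.0, 14.0, 22.0], 0.25)]
side tube [([315.0, 131.0, 12.0, 25.0], 0.66)]
side spray_can [([287.0, 197.0, 13.0, 32.0], 0.75)]
side jar [([266.0, 276.0, 30.0, 43.0], 0.92)]
side amber_bottle [([339.0, 300.0, 18.0, 32.0], 0.63), ([286.0, 197.0, 17.0, 32.0], 0.29)]
side glasses_case [([307.0, 170.0, 20.0, 24.0], 0.64)]
side paper_weight [([314.0, 132.0, 14.0, 27.0], 0.61), ([306.0, 353.0, 20.0, 11.0], 0.51)]
top bung []
top bin [([411.0, 197.0, 36.0, 35.0], 0.83)]
top long_rod [([258.0, 222.0, 9.0, 15.0], 0.53)]
top short_rod [([250.0, 207.0, 56.0, 43.0], 0.7)]
top tube [([414.0, 193.0, 20.0, 23.0], 0.5)]
top spray_can [([321.0, 177.0, 9.0, 17.0], 0.56), ([224.0, 168.0, 24.0, 26.0], 0.33)]
top jar [([224.0, 170.0, 26.0, 26.0], 0.59)]
top amber_bottle [([209.0, 229.0, 13.0, 12.0], 0.61), ([369.0, 188.0, 74.0, 49.0], 0.16)]
top glasses_case [([371.0, 198.0, 38.0, 15.0], 0.97), ([430.0, 202.0, 16.0, 14.0], 0.58)]
top paper_weight []Traceback (most recent call last):
  File "<stdin>", line 16, in <module>
  File "fit.py", line 9, in sil
    pts=np.r_[proj(n,circ(f+z0*b,r,b,24)),proj(n,circ(f+z1*b,r,b,24))]
                                          ~~~~^^^^^^^^^^^^^^^^^^^^^^^
  File "h.py", line 6, in proj
    K,k,T=cal(n); p=(np.atleast_2d(P)-T[:3,3])@T[:3,:3]
          ~~~^^^
  File "h.py", line 4, in cal
    c=manip.get_calibration(n); return np.array(c["camera_matrix"]),c["k1"],np.array(c["pose"])
ValueError: time passes only in moves, steps and waits
```

Run:
```python
import cv2,numpy as np
L=lambda f:cv2.imread(f'pics/{f}.png').astype(int)
z=L('sidez')
for f in('side0','side10','side11'): print(f,np.abs(L(f)-z).sum(2)[140:168,308:332].mean())
d=np.abs(L('side0')-z).sum(2)[215:300,300:370];print('block area',(d>90).sum(),'top',(np.abs(L('top0')-L('topz')).sum(2)[200:255,240:320]>90).sum())
b=L('topz')[195:235,408:450]-L('top0')[195:235,408:450]
for r in np.abs(b).sum(2)[::2]: print(''.join('#' if v>90 else '+' if v>45 else '.' for v in r))
```

```text
side0 45.80952380952381
side10 52.964285714285715
side11 136.84821428571428
block area 432 top 411
.....######++##...........................
...####+###+#++###........................
..###.#++....###++##......................
.#.#+#+#.+...+###.+#......................
+###.#.##++#+#+.#..............++.####+...
#..##+..#++++++#++##++.....+###++....##.+.
#+++.#++#.+#+###+.+++##.+####+++..+++##+#.
##++++..+.+#.......++###++++#+++++###.....
++##............+.+##+##..+++#######+.....
..............++####++.#+#########+.......
...............++.....#######+............
.........+..........+###.+................
..............#.##+###....................
..........................................
..........................................
..........................................
..........................................
..........................................
..........................................
..........................................
```

Run:
```python
from h import *
from scipy.ndimage import map_coordinates as mc
M=np.array([.474,-.269,.168]);m=np.array([.208,.978,0])
P={}
for th in np.arange(0,.66,.06):
    a=m*np.sin(th);a[2]=np.cos(th)
    for n in('side','top'):
        P[n,th]=[proj(n,circ(M+h*a,.0195,a)) for h in(.033,-.088)]
for n,fs in(('side',('side0','side3' if 0 else 'sidev3','side10','sidez')),('top',('top0','topz'))):
    for f in fs:
        p='pics/'+f+'.png'; I=cv2.imread(p)
        if I is None: print('no',f);continue
        g=cv2.cvtColor(I,6).astype(float); g=g-cv2.GaussianBlur(g,(0,0),3)
        print(f,[tuple(int(mc(g,[q[:,1],q[:,0]],order=1).mean()) for q in P[n,th]) for th in np.arange(0,.66,.06)])
```

```text
side0 [(11, 3), (8, 4), (4, 4), (3, 2), (1, 1), (-1, 3), (-3, 1), (-5, 0), (-3, 1), (-1, 4), (-4, 2), (-6, -1)]
sidev3 [(1, 2), (0, 0), (0, -2), (0, -3), (0, -1), (3, 3), (10, 5), (19, 5), (28, 1), (26, -1), (13, -1), (2, 0)]
side10 [(-1, 1), (0, 0), (0, -1), (-1, -2), (-2, -1), (-1, -1), (2, 0), (8, 0), (12, 0), (11, -1), (4, -3), (0, -1)]
sidez [(2, 6), (2, 6), (2, 2), (1, -3), (1, -7), (3, -4), (9, -1), (18, 3), (26, 4), (24, -3), (9, -7), (-1, -5)]
top0 [(12, 5), (2, 10), (1, 5), (2, -4), (-3, -6), (-9, -3), (-11, -1), (-11, -2), (-11, 0), (-11, -1), (-9, 1), (-10, 1)]
topz [(-8, 5), (-8, 1), (-6, -3), (-1, -5), (5, -6), (4, -3), (2, 2), (9, 2), (15, 0), (10, 0), (1, -5), (-5, -4)]
```

The tube still matches a tilt of about 0.5 rad, the bung shows in the bin, and the rod is seated in its well. Handing in.

```bash
python3 -c "
from plant import manip
print(manip.close_job())"
```

```text
the job is handed in; nothing more can be done
None
```

I handed the job in at about 24 s. By the cameras, the tube is still tipped about 30° over the bin, the bung is in the bin and the long rod is back in its original well. The hand-in gave no verdict. I couldn't measure the rod's final lean, because that check failed. In the last pictures the short rod, can, jar, bottle and spectacle case were detected where they started; the paper weight was only weakly detected.

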